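Index the film-can carousel against its stop and load the last can

TASK

Push the tall upright post of the film-can carousel so that the table turns counter-clockwise (seen from above) until its lug meets the metal stop, and press it there for about half a second, lightly but surely: around 8 N, never hard. Then put the film can that stands loose on the bench upright and fully home in the carousel's one empty cup, leaving the table resting against the stop and the other things on the bench where they are.

Things in the scene. Friction and masses are not known exactly. Their poses are not given: they have to be found in the camera images.
- carousel: grey turntable on the base, 186 mm across, 8 mm thick. Origin on the turning axis at its underside, 12 mm above the bench; z up. Turns freely about z with a drag of about 0.12 N m, no spring, stays where left; starts 0.35 to 1.5 rad clockwise of the stop. In its frame, counter-clockwise from x: cups at 0, 60, 120, 180, 240 deg (66 mm from the axis), post at 300 deg, rim lug at 208 deg
- post_top (a point): centre of the top end of the plain upright steel push post, 14 mm in diameter, top 100 mm above the bench (27 mm above the tops of the stored cans), 80 mm from the turning axis; fixed to the carousel, axes as the carousel's
- empty_cup (a point): centre of the inner floor of the empty cup (at 180 deg), 22 mm above the bench. Each cup is 42 mm wide outside, 35 mm inside, wall 3 mm, rim 14 mm above this floor. The four other cups hold capped film cans that do not come out, tops 73 mm above the bench. Fixed to the carousel
- lug_face (a point): middle of the leading (counter-clockwise) face of the steel lug that stands 17 mm out of the carousel's rim, 103 mm from the axis, 16 mm above the bench
- stop: aluminium arc-shaped rail on the base's rim, top 16 mm above the bench, with a rigid steel stop block (16 mm thick, 34 mm high, black thumb screw to 41 mm). Origin on the turning axis at bench level, z up. The block has been set by hand: the lug meets it when the carousel's yaw is that of the rail give or take 0.2 rad, so it must be found by feel. The block does not give way below 25 N
- can_center (a point): centre of the loose film can: pale round 35 mm film canister with a grey cap, the only film can on the bench outside the carousel. 51 mm tall, body 31 mm in diameter, cap (top 7 mm) 34 mm; this point is on its axis, 25.5 mm above its underside; z up; 30 g or so
- lens_case: bystander: squat round jar with a black lid, 54 mm across, 42 high; origin at the centre of its underside
- dropper: bystander: small bottle with a rubber dropper cap, 32 mm across, 96 high; origin at the centre of its underside
- carousel_base: fixed dark steel base of the carousel, a disc 240 mm across and 10 mm high on the bench; origin on the turning axis at bench level
- dropper_b: bystander: a second small bottle with a rubber dropper cap, 32 mm across, 89 high; origin at the centre of its underside
- plunger (a joint): small brass spring plunger in the stop block's face, m: 0 when out (standing 4 mm out of the face), 0.004 when the lug has pushed it flush and lies against the block; its spring is far weaker (0.4 N) than the carousel's drag
There are look-alikes about, which are no part of the job. What is shaped like the part that bears can_center but pink or yellow is not meant.

How it is judged:
By the outcome, as a careful person would: the job done as asked, in the order asked, and still so for the second after the job is handed in, with the robot touching nothing.
It also fails if it takes over 72 s, if anything falls off the work surface, if the arm or the gripper's body presses on something with over 40 N, if the wrist force passes 120 N, or if a joint passes its speed limit or range.

ROBOT

A 7-joint arm with a two-finger parallel gripper is mounted at the origin on a cart in front of the work surface, level with it; the furniture and walls round the work are solid. World frame = base frame: x ahead of the robot, y to its left, z up, the work surface at z = 0. Lengths are in m, angles in rad, forces in N, time in s.
With the tool pointing down it reaches from about 0.425 to 0.925 m from the base axis. Payload 6.8 kg.
Tool frame: the origin (TCP) lies between the finger pads; the fingertips stand finger_overhang ahead of it and the grasp point (between the pads) lies 6 mm ahead of it (finger_overhang is the distance from the TCP to the fingertips, in m); z points along the fingers, y is the line along which they close (so a half turn about z gives the same grasp; the last joint's range is limited). The gripper opens to 85 mm and grips with 20 to 120 N. Pads are 22 mm wide; open, the fingers measure 114 mm over their backs; the gripper's body (76 mm by 85 mm) begins 54 mm behind the grasp point. The pads swing forward as they close: fully open they stand 13 mm farther back than shut.
Start: joints at [-1.275, 0.477, 0.022, 1.555, -0.011, 1.109, -0.083], TCP at [0.265, 0.621, 0.235] pointing down, gripper open.
Joint ranges: [-2.96, 2.96], [-0.34, 2.1], [-1.41, 1.46], [0.24, 2.44], [-1.37, 4.51], [0.17, 1.92], [-2.96, 2.96]. Speed limits (rad/s): [2.39, 2.39, 3.14, 3.14, 3.14, 3.14, 3.14].

INTERFACE

Orientations are given as a unit quaternion [w, x, y, z].
In Python, from station import * gives the robot as it stands.
- The arm moves only by the tool drive_tool, never from a script. Its argument "increments" is a list of rows, each an object of numbers: "claw": the finger opening in m, from 0 to 0.0854; "dx", "dy", "dz": the shift along the tool's x, y, z in m; "wx", "wy", "wz": the turn, a rotation vector about the tool's x, y, z in degrees. A call has 1 to 20 rows; each row shifts and turns the commanded pose from where the row before left it, along the tool's axes as they then stand; what a row does not reach is not made up. A row lasts 1/8 s, in which the tool goes at most 62.5 mm and 10.7 degrees, less where a joint would pass 70% of its speed; a pose out of reach is approached as far as the arm can. A call with a gripper value outside its range is refused whole. The fingers move at their own pace and stop on an object; "newtons" is the grip in N (left out, the last holds). Time passes only in rows, so rows that do not move let the fingers close. It gives the time, the measured TCP pose, the force, the opening and the grip force at its end, in the units of the state.
- get_obs(): the state, without advancing time (a new reading comes with each control period).
- read_camera(name): name is "side" or "top" or "wrist"; returns (picture, depth): 420x560x3 uint8, red, green, blue; 420x560 float32, m along the optical axis (not along the pixel's ray), 0 where there is no reading.
- calibration(name): a dict with "intrinsics" (3x3 intrinsics, pixels), "k1" (the pictures are not rectified: a ray, as slopes to the right and down, at radius r is drawn at 1 + k1 r^2 times it, then the intrinsics apply), "R" (3x3) and "t" (3): a world point X has camera coordinates R X + t; the wrist camera has in their place "mount" (4x4, takes a point from camera to tool coordinates, whose origin is the TCP and whose axes are the flange's). Camera axes: x right, y down, z forward; pixel columns grow to the right and rows downward; lengths in m; the calibration is good to about 2 mm. A picture is of the moment at which its call begins: read the wrist's pose just before it. calibration takes no time and is no camera call.
- hand_in(): hands the job in; it is judged then, once.
The state is a dict: "t": time; "q": joint angles; "joint_vel": joint speeds; "joint_torque": joint torques, N m; "eef_pos": TCP position; "tool_rot": TCP orientation; "contact_force": force on the tool from outside, world axes, zero at the start; "torque": the same for the moment, N m; "gripper_width": opening from 0.0 (shut) to 1.0 (fully open); "grasp_force": force on a finger pad.
Only numpy, scipy, OpenCV 4.12 (cv2) and the standard library are available. Lean on these libraries where they do the work, as an engineer would, in place of code of your own. Each camera call takes 0.05 s, during which the arm holds its last target. There are 200 camera calls.

## Working session

There is one attempt and no reset: what is moved stays moved. The work goes in short steps, Python scripts to look and compute and a tool call to move; the robot and the scene stay as the last step left them, time stands still between calls to the robot, and variables do not carry over. Pictures are saved under pics/ and viewed, at most 10 in all, crops included, and the job is handed in when it is done.

Besides the shell and the picture viewer there is one more tool, called after ">>>" as a command line: name --argument value ..., lists and objects as JSON in quotes. drive_tool: Moves the arm, as the interface text tells. Its arguments: {"type":"object","properties":{"increments":{"type":"array","items":{"type":"object","properties":{"claw":{"type":"number"},"dx":{"type":"number"},"dy":{"type":"number"},"dz":{"type":"number"},"wx":{"type":"number"},"wy":{"type":"number"},"wz":{"type":"number"}}}},"newtons":{"type":"number"}},"required":["increments"]}

```bash
mkdir -p pics; ls; python3 - <<'E'
from station import *
import cv2,numpy as np
o=get_obs();print({k:np.round(v,3) for k,v in o.items()})
for n in("top","side"):
    p,d=read_camera(n);cv2.imwrite(f"pics/{n}0.png",p[:,:,::-1]);np.save(f"pics/{n}0.npy",d)
for n in("top","side","wrist"):print(n,calibration(n))
E
```

```text
pics
{'t': np.float64(0.0), 'q': array([-1.275,  0.478,  0.022,  1.556, -0.012,  1.109, -0.083]), 'joint_vel': array([-0.001, -0.004, -0.001,  0.   , -0.   ,  0.002,  0.   ]), 'joint_torque': array([-0.0000e+00, -5.9646e+01,  1.6080e+00, -2.8118e+01,  1.3000e-02,
        1.0000e-02, -0.0000e+00]), 'eef_pos': array([0.265, 0.62 , 0.234]), 'tool_rot': array([-0.   ,  0.201,  0.98 , -0.001]), 'contact_force': array([0.375, 0.112, 0.537]), 'torque': array([ 0.022, -0.053, -0.029]), 'grasp_force': np.float64(0.0), 'gripper_width': np.float64(1.001)}
top {'intrinsics': array([[395.09747186,   0.        , 280.43814873],
       [  0.        , 395.09747186, 212.41571454],
       [  0.        ,   0.        ,   1.        ]]), 'k1': -0.03236861758228608, 'R': array([[-0.02093078, -0.99971724, -0.01128433],
       [-0.98934068,  0.02233776, -0.14389595],
       [ 0.14410733,  0.00815219, -0.98952848]]), 't': array([-0.09965542,  0.58912537,  0.87907953])}
side {'intrinsics': array([[399.2660639 ,   0.        , 283.00389153],
       [  0.        , 399.2660639 , 213.92181509],
       [  0.        ,   0.        ,   1.        ]]), 'k1': 0.01649147874372523, 'R': array([[ 0.99977246,  0.02056802,  0.00565474],
       [ 0.01628722, -0.564869  , -0.82501984],
       [-0.01377484,  0.82492422, -0.56507547]]), 't': array([-0.56489076,  0.01027987,  1.03701318])}
wrist {'intrinsics': array([[305.81572669,   0.        , 278.40719017],
       [  0.        , 305.81572669, 211.68965924],
       [  0.        ,   0.        ,   1.        ]]), 'k1': -0.026903482572168028, 'mount': array([[-1.46659969e-04, -9.55092927e-01, -2.96306395e-01,
         7.56759814e-02],
       [ 9.99999986e-01, -1.62589857e-04,  2.91200459e-05,
        -7.92177155e-04],
       [-7.59887643e-05, -2.96306387e-01,  9.55092938e-01,
        -1.39213493e-01],
       [ 0.00000000e+00,  0.00000000e+00,  0.00000000e+00,
         1.00000000e+00]])}
```

View pics/top0.png

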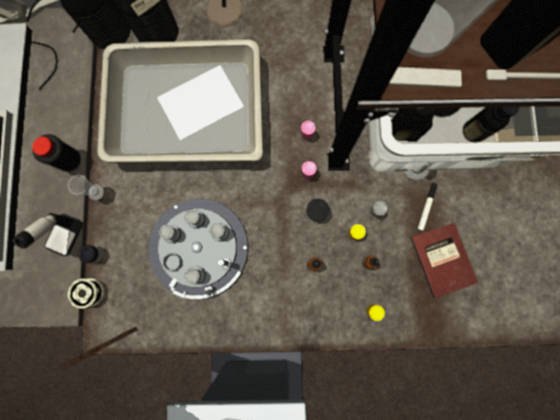

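View pics/side0.png

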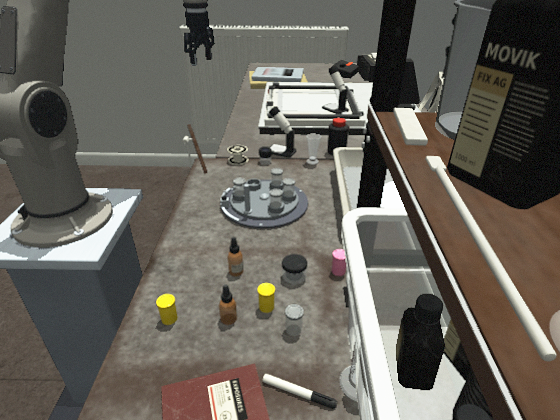

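The top view shows the carousel at about (198,248), the empty cup at (173,262) and the post near (223,263). The loose grey-capped can is at (380,209). Next I'll enlarge the carousel and convert these to world positions.

```bash
cat > h.py <<'E'
import numpy as np,cv2
from station import *
from scipy.spatial.transform import Rotation as Rn
def rays(n,uv,pose=None):
    c=calibration(n);K=c["intrinsics"]
    uv=np.atleast_2d(np.array(uv,float))
    p=cv2.undistortPoints(uv[:,None],K,np.array([c["k1"],0,0,0,0.]))[:,0]
    d=np.c_[p,np.ones(len(p))]
    if n=="wrist":
        M=c["mount"];R=Rn.from_quat(np.roll(pose["tool_rot"],-1)).as_matrix()
        return pose["eef_pos"]+R@M[:3,3], d@(R@M[:3,:3]).T
    return -c["R"].T@c["t"], d@c["R"]
def onz(n,uv,z,pose=None):
    o,d=rays(n,uv,pose);return o+d*((z-o[2])/d[:,2])[:,None]
E
python3 - <<'E'
from h import *
im=cv2.imread("pics/top0.png")
cv2.imwrite("pics/c0.png",cv2.resize(im[190:310,140:260],None,fx=5,fy=5,interpolation=cv2.INTER_CUBIC))
for nm,uv,z in[("can",(380,209),.051),("caxis",(197,247),.02),("cup",(173,262),.036),("post",(222,263),.1),("lens",(318,210),.042),("d1",(315,265),.09),("d2",(372,262),.09),("y1",(358,232),.051),("block",(210,290),.034)]:
    print(nm,onz("top",uv,z).round(3))
E
```

```text
can [[ 0.588 -0.343  0.051]]
caxis [[0.512 0.087 0.02 ]]
cup [[0.477 0.139 0.036]]
post [[0.471 0.015 0.1  ]]
lens [[ 0.591 -0.2    0.042]]
d1 [[ 0.463 -0.185  0.09 ]]
d2 [[ 0.467 -0.309  0.09 ]]
y1 [[ 0.536 -0.289  0.051]]
block [[0.412 0.053 0.034]]
```

View pics/c0.png

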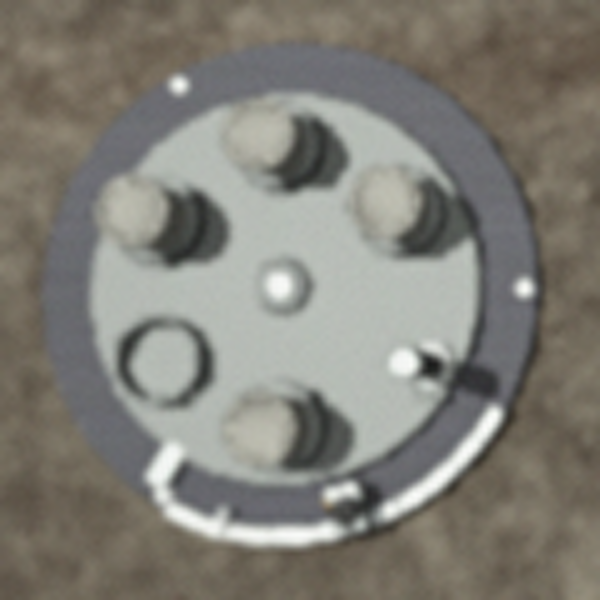

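The crop shows the post top at about (405,363), the empty cup at (167,362), the lug at (165,465) and the stop block at (345,497). Counter-clockwise carries the lug along the bottom, left to right, to the block.

```bash
python3 - <<'E'
from h import *
f=lambda u,v,z:onz("top",(140+(u-2)/5,190+(v-2)/5),z)[0]
hub=f(292,293,.01);t=f(285,286,.02);print("base",hub.round(4),"table",t.round(4))
ax=hub[:2]
for n,p,off in[("post",f(405,363,.1),300),("cup",f(167,362,.036),180),("lug",f(165,465,.02),208),("block",f(343,495,.034),0),("can60?",f(135,210,.073),0),("can",f(262,135,.073),0),("canR",f(387,203,.073),0),("canB",f(262,428,.073),0)]:
    d=p[:2]-ax;a=np.degrees(np.arctan2(d[1],d[0]));print(n,p.round(4),np.hypot(*d).round(4),a.round(1),((a-off)%360).round(1))
# can refine
im=cv2.imread("pics/top0.png");
print(im[209,380],im[204:214,375:386].mean((0,1)))
E
```

```text
base [0.5095 0.0867 0.01  ] table [0.5123 0.0879 0.02  ]
post [0.4731 0.018  0.1   ] 0.0778 -117.9 302.1
cup [0.4772 0.1391 0.036 ] 0.0615 121.7 301.7
lug [0.4296 0.1438 0.02  ] 0.0981 144.5 296.5
block [0.4149 0.0573 0.034 ] 0.0991 -162.7 197.3
can60? [0.5445 0.1443 0.073 ] 0.0674 58.7 58.7
can [0.5773 0.0872 0.073 ] 0.0678 0.4 0.4
canR [0.5452 0.0305 0.073 ] 0.0667 -57.6 302.4
canB [0.4464 0.0858 0.073 ] 0.0631 -179.2 180.8
[154 167 164] [149.12727273 160.21818182 160.21818182]
```

>>> drive_tool --increments '[{"dx":-0.028,"dy":-0.033,"claw":0},{"dx":-0.028,"dy":-0.033,"claw":0},{"dx":-0.028,"dy":-0.033,"claw":0},{"dx":-0.028,"dy":-0.033,"claw":0},{"dx":-0.028,"dy":-0.033,"claw":0},{"dx":-0.028,"dy":-0.033,"claw":0},{"dx":-0.028,"dy":-0.033,"claw":0},{"dx":-0.028,"dy":-0.033,"claw":0},{"dx":-0.028,"dy":-0.033,"claw":0},{"dx":-0.028,"dy":-0.033,"claw":0},{"dx":-0.028,"dy":-0.033,"claw":0},{"dx":-0.028,"dy":-0.033,"claw":0},{"dx":-0.026,"dy":-0.036,"claw":0},{"dx":-0.026,"dy":-0.036,"claw":0},{"claw":0},{"claw":0}]'

```text
schema error: expected keys claw, dx, dy, dz, wx, wy, wz
```

```bash
python3 - <<'E'
from h import *
import station
print([k for k in dir(station) if not k.startswith('_')]);print(globals().get("finger_overhang"))
o=get_obs();p,d=read_camera("wrist");cv2.imwrite("pics/w1.png",p[:,:,::-1]);print(o["eef_pos"],o["tool_rot"],o["contact_force"],o["gripper_width"])
E
```

```text
['PlanningError', 'calibration', 'finger_overhang', 'get_obs', 'hand_in', 'read_camera']
0.025
[0.26505041 0.62023468 0.23393018] [-7.90633932e-05  2.00515152e-01  9.79690267e-01 -8.04929102e-04] [ 0.11336524  0.75299535 -1.09246509] 1.001115402460807
```

View pics/w1.png

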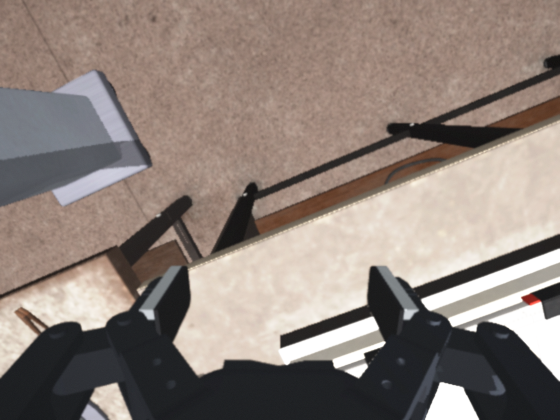

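The move was refused because every row needs all the keys. So this picture still shows the start pose, with no carousel in view.

>>> drive_tool --increments '[{"dx":-0.028,"dy":-0.033,"dz":0,"wx":0,"wy":0,"wz":0,"claw":0},{"dx":-0.028,"dy":-0.033,"dz":0,"wx":0,"wy":0,"wz":0,"claw":0},{"dx":-0.028,"dy":-0.033,"dz":0,"wx":0,"wy":0,"wz":0,"claw":0},{"dx":-0.028,"dy":-0.033,"dz":0,"wx":0,"wy":0,"wz":0,"claw":0},{"dx":-0.028,"dy":-0.033,"dz":0,"wx":0,"wy":0,"wz":0,"claw":0},{"dx":-0.028,"dy":-0.033,"dz":0,"wx":0,"wy":0,"wz":0,"claw":0},{"dx":-0.028,"dy":-0.033,"dz":0,"wx":0,"wy":0,"wz":0,"claw":0},{"dx":-0.028,"dy":-0.033,"dz":0,"wx":0,"wy":0,"wz":0,"claw":0},{"dx":-0.028,"dy":-0.033,"dz":0,"wx":0,"wy":0,"wz":0,"claw":0},{"dx":-0.028,"dy":-0.033,"dz":0,"wx":0,"wy":0,"wz":0,"claw":0},{"dx":-0.028,"dy":-0.033,"dz":0,"wx":0,"wy":0,"wz":0,"claw":0},{"dx":-0.028,"dy":-0.033,"dz":0,"wx":0,"wy":0,"wz":0,"claw":0},{"dx":-0.026,"dy":-0.036,"dz":0,"wx":0,"wy":0,"wz":0,"claw":0},{"dx":-0.026,"dy":-0.036,"dz":0,"wx":0,"wy":0,"wz":0,"claw":0},{"dx":0,"dy":0,"dz":0,"wx":0,"wy":0,"wz":0,"claw":0}]'

```text
t: 2.02
eef_pos: [0.4383, 0.0346, 0.2348]
tool_rot: [0.0, 0.204, 0.979, -0.0]
contact_force: [-0.3, 0.7, 0.6]
gripper_width: 0.0
grasp_force: 0.0
```

```bash
python3 - <<'E'
from h import *
o=get_obs();p,d=read_camera("wrist");cv2.imwrite("pics/w2.png",p[:,:,::-1]);print(o["eef_pos"],o["tool_rot"],o["contact_force"],o["gripper_width"])
E
```

```text
[0.43829135 0.03463343 0.23480482] [ 9.01412125e-05  2.03605796e-01  9.79052907e-01 -2.79389739e-04] [-0.31357357  0.67095129  0.58521309] 0.0002680929850697004
```

View pics/w2.png

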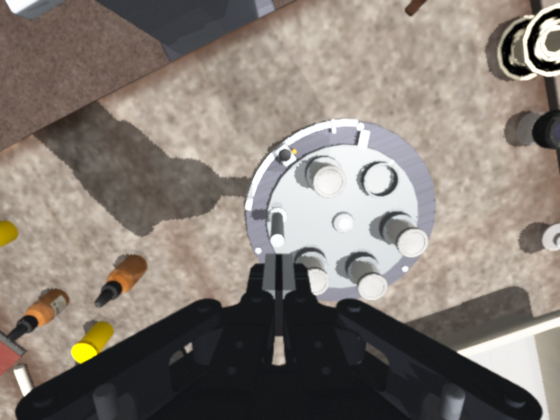

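The wrist view shows the post from its foot at (279,210) to its top at about (277,239). The hub is at (343,222), the empty cup at (379,180), the lug at (364,139) and the block at (287,154). I'll compute their positions.

```bash
python3 - <<'E'
from h import *
o=get_obs()
P=lambda u,v,z:onz("wrist",(u,v),z,o)[0].round(4)
print("post",P(277,239,.1),"hubdot",P(343,222,.025),"cup",P(379,180,.036),"lug",P(364,139,.02),"block",P(287,154,.034),
"cans",[P(*c,.073) for c in((328,181),(411,241),(371,288))])
print("basedisc",P(341,209,.01))
E
```

```text
post [0.4711 0.0201 0.1   ] hubdot [0.5105 0.0896 0.025 ] cup [0.4751 0.1431 0.036 ] lug [0.4283 0.1456 0.02  ] block [0.4078 0.0592 0.034 ] cans [array([0.4441, 0.0873, 0.073 ]), array([0.5401, 0.146 , 0.073 ]), array([0.5774, 0.0889, 0.073 ])]
basedisc [0.4995 0.0942 0.01  ]
```

>>> drive_tool --increments '[{"dx":0,"dy":0.0005,"dz":0.026,"wx":0,"wy":0,"wz":2.5,"claw":0},{"dx":0,"dy":0.0005,"dz":0.026,"wx":0,"wy":0,"wz":3,"claw":0},{"dx":0,"dy":0.001,"dz":0.026,"wx":0,"wy":0,"wz":0,"claw":0},{"dx":0,"dy":0.001,"dz":0.026,"wx":0,"wy":0,"wz":0,"claw":0},{"dx":0,"dy":0,"dz":0.016,"wx":0,"wy":0,"wz":0,"claw":0},{"dx":0,"dy":0,"dz":0.01,"wx":0,"wy":0,"wz":0,"claw":0},{"dx":-0.006,"dy":0,"dz":0,"wx":0,"wy":0,"wz":0,"claw":0},{"dx":-0.005,"dy":0,"dz":0,"wx":0,"wy":0,"wz":0,"claw":0},{"dx":-0.003,"dy":0,"dz":0,"wx":0,"wy":0,"wz":0,"claw":0},{"dx":-0.003,"dy":0,"dz":0,"wx":0,"wy":0,"wz":0,"claw":0}]'

```text
t: 3.32
eef_pos: [0.4549, 0.0323, 0.1052]
tool_rot: [0.0, 0.247, 0.969, 0.0]
contact_force: [-0.2, 1.1, -0.2]
gripper_width: 0.002
grasp_force: 0.0
```

>>> drive_tool --increments '[{"dx":-0.003,"dy":-0.001,"dz":0,"wx":0,"wy":0,"wz":0,"claw":0},{"dx":-0.002,"dy":-0.001,"dz":0,"wx":0,"wy":0,"wz":0,"claw":0},{"dx":-0.0042,"dy":-0.0008,"dz":0,"wx":0,"wy":0,"wz":-3,"claw":0},{"dx":-0.0042,"dy":-0.0008,"dz":0,"wx":0,"wy":0,"wz":-3,"claw":0},{"dx":-0.0042,"dy":-0.0008,"dz":0,"wx":0,"wy":0,"wz":-3,"claw":0},{"dx":-0.0042,"dy":-0.0008,"dz":0,"wx":0,"wy":0,"wz":-3,"claw":0}]'

```text
t: 4.08
eef_pos: [0.4719, 0.0183, 0.1048]
tool_rot: [-0.0, 0.144, 0.99, -0.0]
contact_force: [-0.3, -0.4, 0.0]
gripper_width: -0.002
grasp_force: 0.0
```

>>> drive_tool --increments '[{"dx":-0.0042,"dy":-0.0008,"dz":0,"wx":0,"wy":0,"wz":-3,"claw":0},{"dx":-0.0042,"dy":-0.0008,"dz":0,"wx":0,"wy":0,"wz":-3,"claw":0},{"dx":-0.0042,"dy":-0.0008,"dz":0,"wx":0,"wy":0,"wz":-3,"claw":0},{"dx":-0.0042,"dy":-0.0008,"dz":0,"wx":0,"wy":0,"wz":-3,"claw":0},{"dx":-0.0042,"dy":-0.0008,"dz":0,"wx":0,"wy":0,"wz":-3,"claw":0}]'

```text
t: 4.7
eef_pos: [0.4917, 0.0106, 0.1047]
tool_rot: [-0.0, 0.013, 1.0, 0.0]
contact_force: [0.3, 0.0, 0.4]
gripper_width: 0.001
grasp_force: 0.0
```

```bash
python3 - <<'E'
from h import *
o=get_obs();p,d=read_camera("wrist");q,_=read_camera("top")
a=cv2.resize(q[190:310,140:260],(420,420),interpolation=cv2.INTER_CUBIC)
cv2.imwrite("pics/w3.png",np.hstack([p[:, 100:480],a])[:,:,::-1]);print(o["eef_pos"],o["tool_rot"],o["contact_force"])
E
```

```text
[0.49171497 0.01055895 0.10473401] [-1.11269497e-04  1.34944345e-02  9.99908940e-01  6.64085472e-06] [0.26245082 0.03515925 0.41723869]
```

View pics/w3.png

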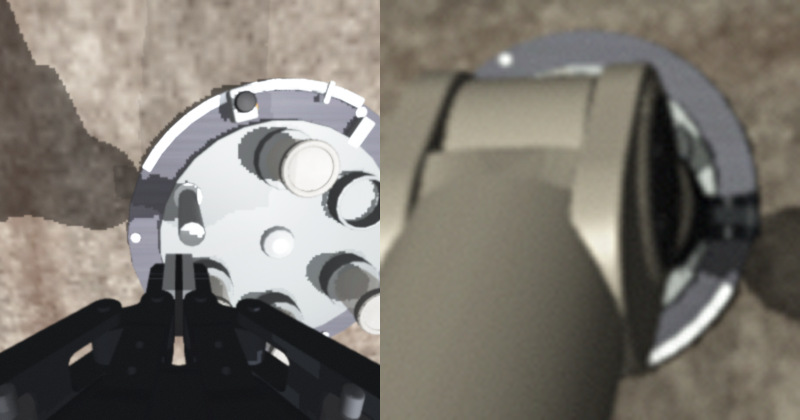

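The post top is at about (293,235) in the full wrist frame, above the fingertips at (278,275). That is the tool's +x side, so I'll compute where the post really is.

```bash
python3 - <<'E'
from h import *
o=get_obs()
P=lambda u,v,z:onz("wrist",(u,v),z,o)[0].round(4)
print("post",P(293,235,.1),"foot",P(290,190,.02),"hub",P(377,242,.025),"block",P(345,102,.034),"lug",P(461,129,.02),"can",P(408,166,.073),"tips",P(278,275,.08))
E
```

```text
post [0.4733 0.0177 0.1   ] foot [0.4688 0.0191 0.02  ] hub [0.5108 0.0858 0.025 ] block [0.4079 0.0555 0.034 ] lug [0.4274 0.1423 0.02  ] can [0.4443 0.0841 0.073 ] tips [0.5067 0.0091 0.08  ]
```

```bash
python3 - <<'E'
from h import *
o=get_obs();p,d=read_camera("wrist")
og,r=rays("wrist",[(x,v) for x in (262,270,278,286,294) for v in (258,264,272,280,288)],o)
uv=[(x,v) for x in (262,270,278,286,294) for v in (258,264,272,280,288)]
for a,b in zip(uv,r): print(a,p[a[1],a[0]],(og+b*d[a[1],a[0]]).round(3))
E
```

```text
(262, 258) [177 180 184] [ 0.524 -0.004  0.021]
(262, 264) [36 37 40] [0.485 0.002 0.109]
(262, 272) [31 31 34] [0.485 0.002 0.117]
(262, 280) [47 49 51] [0.485 0.003 0.124]
(262, 288) [73 74 77] [0.481 0.004 0.137]
(270, 258) [95 98 99] [0.48  0.006 0.111]
(270, 264) [ 96  98 100] [0.481 0.006 0.116]
(270, 272) [94 97 99] [0.481 0.006 0.123]
(270, 280) [ 96  98 100] [0.481 0.007 0.131]
(270, 288) [ 96  98 100] [0.48  0.007 0.138]
(278, 258) [19 19 21] [0.481 0.01  0.111]
(278, 264) [20 20 22] [0.48  0.01  0.118]
(278, 272) [19 21 22] [0.481 0.01  0.125]
(278, 280) [21 21 23] [0.48  0.01  0.132]
(278, 288) [20 20 21] [0.481 0.01  0.137]
(286, 258) [95 97 99] [0.481 0.014 0.11 ]
(286, 264) [94 98 99] [0.481 0.014 0.117]
(286, 272) [ 96  98 100] [0.48  0.013 0.125]
(286, 280) [ 96  97 100] [0.48  0.013 0.132]
(286, 288) [ 96  99 101] [0.481 0.013 0.138]
(294, 258) [119 122 124] [0.525 0.021 0.02 ]
(294, 264) [33 35 37] [0.484 0.018 0.11 ]
(294, 272) [51 52 55] [0.485 0.017 0.117]
(294, 280) [78 80 82] [0.48  0.017 0.132]
(294, 288) [87 89 92] [0.48  0.016 0.139]
```

The post has not moved. The depth image puts the closed fingertips at z≈0.107, about level with the TCP, so they passed over the post. I'll go back and work about 28 mm lower.

>>> drive_tool --increments '[{"dx":0,"dy":0,"dz":-0.015,"wx":0,"wy":0,"wz":0,"claw":0},{"dx":0.018,"dy":0.008,"dz":0,"wx":0,"wy":0,"wz":0,"claw":0},{"dx":0.02,"dy":0.008,"dz":0,"wx":0,"wy":0,"wz":0,"claw":0},{"dx":0.018,"dy":0.0085,"dz":0,"wx":0,"wy":0,"wz":0,"claw":0},{"dx":0,"dy":0,"dz":0,"wx":0,"wy":0,"wz":9,"claw":0},{"dx":0,"dy":0,"dz":0,"wx":0,"wy":0,"wz":9.5,"claw":0},{"dx":0,"dy":0,"dz":0.01,"wx":0,"wy":0,"wz":9,"claw":0},{"dx":0,"dy":0,"dz":0.016,"wx":0,"wy":0,"wz":0,"claw":0},{"dx":0,"dy":0,"dz":0.015,"wx":0,"wy":0,"wz":0,"claw":0},{"dx":0,"dy":0,"dz":0,"wx":0,"wy":0,"wz":0,"claw":0}]'

```text
t: 6.1
eef_pos: [0.4356, 0.037, 0.0785]
tool_rot: [-0.001, 0.252, 0.968, -0.0]
contact_force: [0.6, -0.3, 0.2]
gripper_width: -0.003
grasp_force: 0.0
```

```bash
python3 - <<'E'
from h import *
o=get_obs();p,d=read_camera("wrist")
uv=[(278,v) for v in range(244,264,2)]+[(x,215) for x in range(262,296,4)]
og,r=rays("wrist",uv,o)
for a,b in zip(uv,r): print(a,(og+b*d[a[1],a[0]]).round(3))
cv2.imwrite("pics/w4.png",p[:,:,::-1]);print(o["eef_pos"],o["tool_rot"],o["contact_force"])
E
```

```text
(278, 244) [0.443 0.032 0.021]
(278, 246) [0.445 0.03  0.019]
(278, 248) [0.446 0.03  0.02 ]
(278, 250) [0.447 0.029 0.019]
(278, 252) [0.448 0.028 0.02 ]
(278, 254) [0.425 0.042 0.081]
(278, 256) [0.426 0.041 0.082]
(278, 258) [0.426 0.041 0.084]
(278, 260) [0.426 0.041 0.087]
(278, 262) [0.426 0.041 0.089]
(262, 215) [0.422 0.03  0.009]
(266, 215) [0.424 0.032 0.008]
(270, 215) [0.424 0.035 0.01 ]
(274, 215) [0.426 0.038 0.011]
(278, 215) [0.427 0.04  0.01 ]
(282, 215) [0.429 0.043 0.01 ]
(286, 215) [0.429 0.046 0.014]
(290, 215) [0.429 0.049 0.019]
(294, 215) [0.43  0.051 0.02 ]
[0.43556345 0.03695615 0.0785274 ] [-7.51267485e-04  2.51534859e-01  9.67847871e-01 -3.85151571e-04] [ 0.62350741 -0.26240843  0.19603181]
```

View pics/w4.png

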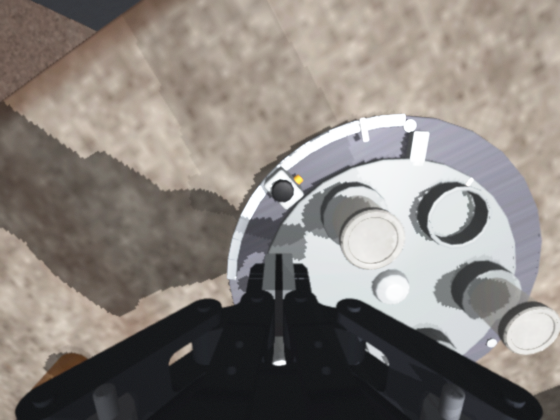

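The fingertips are now at z≈0.080. They sit clockwise of the post, which is hidden behind them, so I can advance.

>>> drive_tool --increments '[{"dx":-0.008,"dy":0.001,"dz":0,"wx":0,"wy":0,"wz":0,"claw":0},{"dx":-0.007,"dy":0,"dz":0,"wx":0,"wy":0,"wz":0,"claw":0},{"dx":-0.003,"dy":0,"dz":0,"wx":0,"wy":0,"wz":0,"claw":0},{"dx":-0.003,"dy":0,"dz":0,"wx":0,"wy":0,"wz":0,"claw":0},{"dx":-0.003,"dy":0,"dz":0,"wx":0,"wy":0,"wz":0,"claw":0},{"dx":-0.0042,"dy":-0.0008,"dz":0,"wx":0,"wy":0,"wz":-3,"claw":0},{"dx":-0.0042,"dy":-0.0008,"dz":0,"wx":0,"wy":0,"wz":-3,"claw":0}]'

```text
t: 7.02
eef_pos: [0.464, 0.0209, 0.0787]
tool_rot: [-0.001, 0.199, 0.98, -0.0]
contact_force: [-1.2, 0.7, 1.6]
gripper_width: -0.001
grasp_force: 0.8
```

>>> drive_tool --increments '[{"dx":-0.0042,"dy":-0.0008,"dz":0,"wx":0,"wy":0,"wz":-3,"claw":0},{"dx":-0.0042,"dy":-0.0008,"dz":0,"wx":0,"wy":0,"wz":-3,"claw":0},{"dx":-0.0042,"dy":-0.0008,"dz":0,"wx":0,"wy":0,"wz":-3,"claw":0},{"dx":-0.0042,"dy":-0.0008,"dz":0,"wx":0,"wy":0,"wz":-3,"claw":0},{"dx":-0.0042,"dy":-0.0008,"dz":0,"wx":0,"wy":0,"wz":-3,"claw":0},{"dx":-0.0042,"dy":-0.0008,"dz":0,"wx":0,"wy":0,"wz":-3,"claw":0},{"dx":-0.0042,"dy":-0.0008,"dz":0,"wx":0,"wy":0,"wz":-3,"claw":0},{"dx":-0.0042,"dy":-0.0008,"dz":0,"wx":0,"wy":0,"wz":-3,"claw":0}]'

```text
t: 8.02
eef_pos: [0.4951, 0.0071, 0.0786]
tool_rot: [-0.001, -0.008, 1.0, -0.0]
contact_force: [-1.2, -0.0, 1.2]
gripper_width: -0.002
grasp_force: 0.8
```

```bash
python3 - <<'E'
from h import *
o=get_obs();p,d=read_camera("wrist")
cv2.imwrite("pics/w5.png",p[:,:,::-1]);print(o["eef_pos"],o["tool_rot"],o["contact_force"])
E
```

```text
[0.49509833 0.0070795  0.0785989 ] [-8.13671211e-04 -8.40846506e-03  9.99964317e-01 -1.57819966e-05] [-1.21055532 -0.00715318  1.20828332]
```

View pics/w5.png

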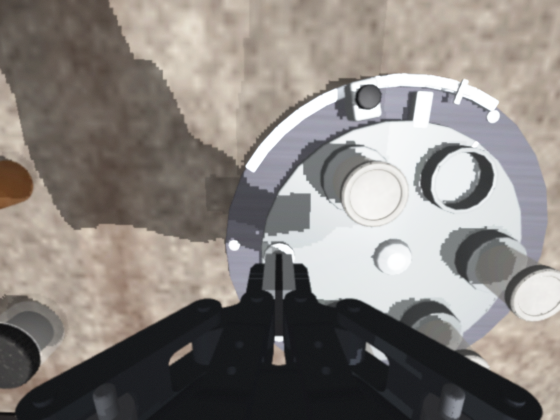

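The carousel is turning. The lug at (423,107) is about 12° short of the block at (368,98).

>>> drive_tool --increments '[{"dx":-0.0028,"dy":-0.0006,"dz":0,"wx":0,"wy":0,"wz":-2,"claw":0},{"dx":-0.0028,"dy":-0.0006,"dz":0,"wx":0,"wy":0,"wz":-2,"claw":0},{"dx":-0.0028,"dy":-0.0006,"dz":0,"wx":0,"wy":0,"wz":-2,"claw":0},{"dx":-0.0014,"dy":-0.0003,"dz":0,"wx":0,"wy":0,"wz":-1,"claw":0},{"dx":-0.0014,"dy":-0.0003,"dz":0,"wx":0,"wy":0,"wz":-1,"claw":0}]'

```text
t: 8.7
eef_pos: [0.5069, 0.0055, 0.0787]
tool_rot: [-0.0, -0.078, 0.997, -0.0]
contact_force: [-0.9, -0.6, -1.0]
gripper_width: -0.003
grasp_force: 0.8
```

>>> drive_tool --increments '[{"dx":-0.0007,"dy":-0.0002,"dz":0,"wx":0,"wy":0,"wz":-0.5,"claw":0},{"dx":-0.0007,"dy":-0.0002,"dz":0,"wx":0,"wy":0,"wz":-0.5,"claw":0}]'

```text
t: 8.95
eef_pos: [0.5084, 0.0055, 0.0787]
tool_rot: [-0.0, -0.086, 0.996, 0.0]
contact_force: [-1.4, 0.2, -1.0]
gripper_width: 0.005
grasp_force: 0.8
```

>>> drive_tool --increments '[{"dx":-0.0007,"dy":-0.0002,"dz":0,"wx":0,"wy":0,"wz":-0.5,"claw":0}]'

```text
t: 9.07
eef_pos: [0.5092, 0.0054, 0.0788]
tool_rot: [-0.0, -0.091, 0.996, 0.0]
contact_force: [-0.8, 0.0, 0.2]
gripper_width: 0.001
grasp_force: 0.7
```

>>> drive_tool --increments '[{"dx":-0.0007,"dy":-0.0002,"dz":0,"wx":0,"wy":0,"wz":-0.5,"claw":0}]'

```text
t: 9.2
eef_pos: [0.5099, 0.0053, 0.0788]
tool_rot: [-0.0, -0.095, 0.995, 0.0]
contact_force: [-1.6, -0.3, -1.4]
gripper_width: 0.003
grasp_force: 0.7
```

>>> drive_tool --increments '[{"dx":-0.0006,"dy":-0.0001,"dz":0,"wx":0,"wy":0,"wz":-0.4,"claw":0},{"dx":-0.0006,"dy":-0.0001,"dz":0,"wx":0,"wy":0,"wz":-0.4,"claw":0}]'

```text
t: 9.45
eef_pos: [0.5112, 0.0053, 0.0788]
tool_rot: [-0.0, -0.102, 0.995, 0.0]
contact_force: [-1.3, 0.0, -0.4]
gripper_width: -0.003
grasp_force: 0.7
```

>>> drive_tool --increments '[{"dx":-0.0006,"dy":-0.0001,"dz":0,"wx":0,"wy":0,"wz":-0.4,"claw":0}]'

```text
t: 9.57
eef_pos: [0.5118, 0.0053, 0.0788]
tool_rot: [0.0, -0.105, 0.994, 0.0]
contact_force: [-2.0, 0.6, -1.5]
gripper_width: 0.003
grasp_force: 0.7
```

>>> drive_tool --increments '[{"dx":-0.0006,"dy":-0.0001,"dz":0,"wx":0,"wy":0,"wz":-0.4,"claw":0}]'

```text
t: 9.7
eef_pos: [0.5124, 0.0054, 0.0788]
tool_rot: [0.0, -0.109, 0.994, 0.0]
contact_force: [-1.4, -0.0, -0.6]
gripper_width: -0.001
grasp_force: 0.8
```

>>> drive_tool --increments '[{"dx":-0.0006,"dy":-0.0001,"dz":0,"wx":0,"wy":0,"wz":-0.4,"claw":0}]'

```text
t: 9.82
eef_pos: [0.513, 0.0053, 0.0788]
tool_rot: [-0.0, -0.112, 0.994, -0.0]
contact_force: [-1.7, -0.1, -1.6]
gripper_width: -0.001
grasp_force: 0.8
```

>>> drive_tool --increments '[{"dx":-0.0006,"dy":-0.0001,"dz":0,"wx":0,"wy":0,"wz":-0.4,"claw":0}]'

```text
t: 9.95
eef_pos: [0.5136, 0.0054, 0.0788]
tool_rot: [-0.0, -0.116, 0.993, 0.0]
contact_force: [-1.6, 0.1, -1.0]
gripper_width: 0.004
grasp_force: 0.8
```

```bash
python3 - <<'E'
from h import *
o=get_obs();p,d=read_camera("wrist")
cv2.imwrite("pics/w6.png",cv2.resize(p[40:220,270:510,::-1],None,fx=2.5,fy=2.5));print(o["eef_pos"],o["contact_force"])
E
```

```text
[0.51359675 0.005375   0.07881202] [-1.56262048  0.12014103 -1.03973142]
```

View pics/w6.png

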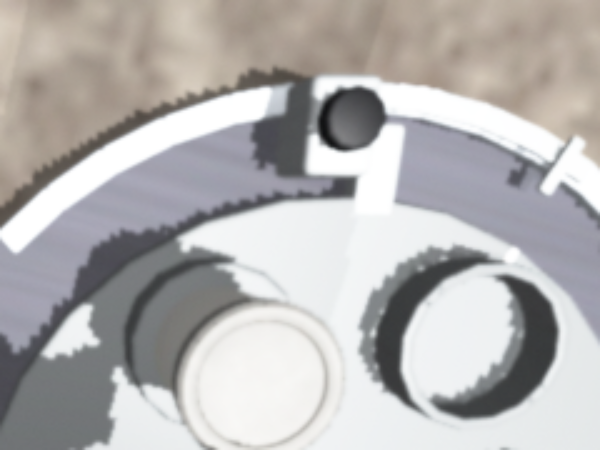

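The lug at crop (380,170) is now almost at the block at (345,125). I'll creep on in small steps.

>>> drive_tool --increments '[{"dx":-0.0005,"dy":-0.0001,"dz":0,"wx":0,"wy":0,"wz":-0.35,"claw":0}]'

```text
t: 10.12
eef_pos: [0.5141, 0.0054, 0.0788]
tool_rot: [-0.0, -0.119, 0.993, -0.0]
contact_force: [-1.7, -0.1, -1.0]
gripper_width: 0.003
grasp_force: 0.9
```

>>> drive_tool --increments '[{"dx":-0.0005,"dy":-0.0001,"dz":0,"wx":0,"wy":0,"wz":-0.35,"claw":0}]'

```text
t: 10.25
eef_pos: [0.5146, 0.0054, 0.0788]
tool_rot: [-0.0, -0.122, 0.993, -0.0]
contact_force: [-1.6, 0.1, 0.3]
gripper_width: 0.001
grasp_force: 0.9
```

>>> drive_tool --increments '[{"dx":-0.0005,"dy":-0.0001,"dz":0,"wx":0,"wy":0,"wz":-0.35,"claw":0}]'

```text
t: 10.38
eef_pos: [0.5151, 0.0054, 0.0788]
tool_rot: [-0.0, -0.125, 0.992, -0.0]
contact_force: [-2.4, 0.7, -2.1]
gripper_width: 0.002
grasp_force: 1.0
```

>>> drive_tool --increments '[{"dx":-0.0005,"dy":-0.0001,"dz":0,"wx":0,"wy":0,"wz":-0.35,"claw":0}]'

```text
t: 10.5
eef_pos: [0.5156, 0.0054, 0.0788]
tool_rot: [-0.0, -0.128, 0.992, -0.0]
contact_force: [-2.2, -0.3, -0.1]
gripper_width: -0.001
grasp_force: 1.0
```

>>> drive_tool --increments '[{"dx":-0.0005,"dy":-0.0001,"dz":0,"wx":0,"wy":0,"wz":-0.35,"claw":0}]'

```text
t: 10.62
eef_pos: [0.5157, 0.0054, 0.0787]
tool_rot: [-0.001, -0.131, 0.991, 0.0]
contact_force: [-4.0, -0.0, 2.2]
gripper_width: 0.004
grasp_force: 2.1
```

>>> drive_tool --increments '[{"dx":-0.0005,"dy":-0.0001,"dz":0,"wx":0,"wy":0,"wz":-0.35,"claw":0}]'

```text
t: 10.75
eef_pos: [0.5158, 0.0053, 0.0787]
tool_rot: [-0.001, -0.134, 0.991, 0.0]
contact_force: [-5.8, -1.1, 4.4]
gripper_width: -0.002
grasp_force: 3.1
```

>>> drive_tool --increments '[{"dx":-0.0005,"dy":-0.0001,"dz":0,"wx":0,"wy":0,"wz":-0.35,"claw":0}]'

```text
t: 10.88
eef_pos: [0.5158, 0.0053, 0.0787]
tool_rot: [-0.001, -0.137, 0.991, 0.0]
contact_force: [-7.6, -1.9, 5.0]
gripper_width: -0.004
grasp_force: 3.8
```

>>> drive_tool --increments '[{"dx":-0.0005,"dy":-0.0001,"dz":0,"wx":0,"wy":0,"wz":-0.35,"claw":0}]'

```text
t: 11.0
eef_pos: [0.5158, 0.0052, 0.0787]
tool_rot: [-0.002, -0.14, 0.99, 0.0]
contact_force: [-8.8, -2.4, 7.6]
gripper_width: -0.003
grasp_force: 4.5
```

>>> drive_tool --increments '[{"dx":0.0003,"dy":0,"dz":0,"wx":0,"wy":0,"wz":0,"claw":0},{"dx":0,"dy":0,"dz":0,"wx":0,"wy":0,"wz":0,"claw":0},{"dx":0,"dy":0,"dz":0,"wx":0,"wy":0,"wz":0,"claw":0}]'

```text
t: 11.38
eef_pos: [0.5158, 0.0052, 0.0787]
tool_rot: [-0.002, -0.14, 0.99, 0.0]
contact_force: [-6.2, -0.2, 6.1]
gripper_width: -0.002
grasp_force: 3.7
```

>>> drive_tool --increments '[{"dx":0,"dy":0,"dz":0,"wx":0,"wy":0,"wz":0,"claw":0},{"dx":0,"dy":0,"dz":0,"wx":0,"wy":0,"wz":0,"claw":0},{"dx":0,"dy":0,"dz":0,"wx":0,"wy":0,"wz":0,"claw":0}]'

```text
t: 11.75
eef_pos: [0.5158, 0.0052, 0.0787]
tool_rot: [-0.002, -0.14, 0.99, 0.0]
contact_force: [-7.6, -1.3, 4.5]
gripper_width: -0.001
grasp_force: 3.7
```

>>> drive_tool --increments '[{"dx":-0.0003,"dy":0,"dz":0,"wx":0,"wy":0,"wz":0,"claw":0},{"dx":0,"dy":0,"dz":0,"wx":0,"wy":0,"wz":0,"claw":0},{"dx":0,"dy":0,"dz":0,"wx":0,"wy":0,"wz":0,"claw":0}]'

```text
t: 12.12
eef_pos: [0.5158, 0.0052, 0.0787]
tool_rot: [-0.002, -0.14, 0.99, 0.0]
contact_force: [-7.8, -1.5, 6.7]
gripper_width: 0.001
grasp_force: 4.1
```

>>> drive_tool --increments '[{"dx":0,"dy":0,"dz":0,"wx":0,"wy":0,"wz":0,"claw":0},{"dx":0,"dy":0,"dz":0,"wx":0,"wy":0,"wz":0,"claw":0},{"dx":0,"dy":0,"dz":0,"wx":0,"wy":0,"wz":0,"claw":0}]'

```text
t: 12.5
eef_pos: [0.5158, 0.0052, 0.0787]
tool_rot: [-0.002, -0.14, 0.99, 0.0]
contact_force: [-8.0, -1.0, 6.1]
gripper_width: -0.004
grasp_force: 4.1
```

Pressed at about 8 N for over half a second. Now I'll back off, lift and look.

>>> drive_tool --increments '[{"dx":0.004,"dy":0,"dz":0,"wx":0,"wy":0,"wz":0,"claw":0},{"dx":0.006,"dy":0,"dz":0,"wx":0,"wy":0,"wz":0,"claw":0},{"dx":0.01,"dy":0,"dz":0,"wx":0,"wy":0,"wz":0,"claw":0},{"dx":0,"dy":0,"dz":-0.02,"wx":0,"wy":0,"wz":0,"claw":0},{"dx":0,"dy":0,"dz":-0.04,"wx":0,"wy":0,"wz":0,"claw":0},{"dx":0,"dy":0,"dz":-0.05,"wx":0,"wy":0,"wz":0,"claw":0},{"dx":0,"dy":0,"dz":-0.04,"wx":0,"wy":0,"wz":0,"claw":0},{"dx":0,"dy":0,"dz":0,"wx":0,"wy":0,"wz":0,"claw":0.055},{"dx":0,"dy":0,"dz":0,"wx":0,"wy":0,"wz":0,"claw":0.055}]'

```text
t: 13.62
eef_pos: [0.4978, -0.0, 0.2283]
tool_rot: [-0.0, -0.14, 0.99, 0.0]
contact_force: [0.6, 0.2, 0.7]
gripper_width: 0.414
grasp_force: 0.0
```

```bash
python3 - <<'E'
from h import *
o=get_obs();p,d=read_camera("wrist")
cv2.imwrite("pics/w7.png",p[:,:,::-1]);print(o["eef_pos"],o["tool_rot"],o["contact_force"],o["q"])
D=np.load("pics/top0.npy");uv=np.array([(u,v) for v in range(0,420,4) for u in range(300,560,4)])
og,r=rays("top",uv);z=D[uv[:,1],uv[:,0]];X=(og+r*z[:,None])[z>0]
h=X[(X[:,2]>.11)&(X[:,1]<0)&(X[:,1]>-.75)];i=np.argsort(h[:,0])[:12];print(h[i].round(2))
E
```

```text
[ 4.97773638e-01 -9.90971665e-06  2.28279769e-01] [-2.14391126e-04 -1.39714305e-01  9.90191831e-01  6.75974237e-05] [0.58526511 0.22093388 0.65945747] [-0.2383729   0.190671    0.12892576  1.98499783 -0.02973074  0.96810768
  1.75625068]
[[ 0.66 -0.53  0.23]
 [ 0.66 -0.53  0.23]
 [ 0.66 -0.6   0.25]
 [ 0.66 -0.57  0.25]
 [ 0.66 -0.59  0.25]
 [ 0.66 -0.61  0.25]
 [ 0.66 -0.63  0.24]
 [ 0.66 -0.59  0.25]
 [ 0.66 -0.55  0.25]
 [ 0.66 -0.63  0.24]
 [ 0.66 -0.51  0.25]
 [ 0.66 -0.51  0.25]]
```

View pics/w7.png

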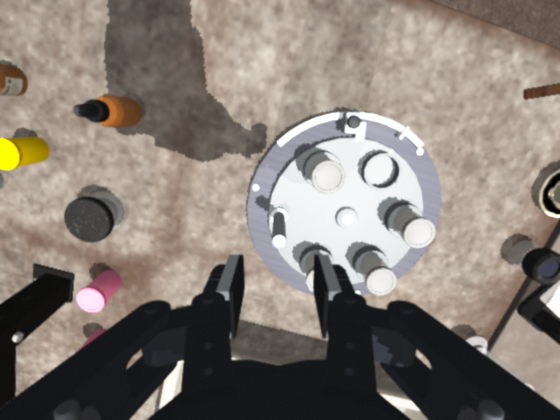

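The wrist view shows the lug at (363,137) against the block at (354,128) and the empty cup's rim centred at (380,169). Next are the cup position and the shelf clearance.

```bash
python3 - <<'E'
from h import *
o=get_obs()
P=lambda u,v,z:onz("wrist",(u,v),z,o)[0].round(4)
ax=np.array([.511,.0885])
for n,p,off in[("cup",P(380,169,.036),180),("hub",P(346,217,.025),0),("post",P(279,239,.1),300),("c240",P(327,177,.073),240),("c120",P(418,233,.073),120),("c60",P(380,281,.073),60)]:
    e=p[:2]-ax;print(n,p,np.hypot(*e).round(4),((np.degrees(np.arctan2(e[1],e[0]))-off+180)%360-180).round(1))
D=np.load("pics/top0.npy");uv=np.array([(u,v) for v in range(0,420,2) for u in range(300,560,2)])
og,r=rays("top",uv);z=D[uv[:,1],uv[:,0]];X=(og+r*z[:,None])[z>0]
for y in np.arange(-.55,-.1,.05):
    h=X[(X[:,2]>.11)&(abs(X[:,1]-y)<.025)];print(y.round(2),h[h[:,0].argsort()][:2].round(2).tolist())
E
```

```text
cup [0.4454 0.0996 0.036 ] 0.0665 -9.6
hub [0.5103 0.086  0.025 ] 0.0026 -105.6
post [0.5295 0.0092 0.1   ] 0.0814 -16.9
c240 [0.4648 0.0392 0.073 ] 0.0676 -13.1
c120 [0.4941 0.1487 0.073 ] 0.0625 -14.3
c60 [0.557  0.1314 0.073 ] 0.0629 -17.0
-0.55 [[0.66, -0.53, 0.24], [0.66, -0.57, 0.24]]
-0.5 [[0.66, -0.51, 0.24], [0.66, -0.51, 0.24]]
-0.45 [[0.66, -0.44, 0.24], [0.66, -0.47, 0.24]]
-0.4 [[0.66, -0.39, 0.25], [0.66, -0.39, 0.25]]
-0.35 [[0.66, -0.37, 0.25], [0.66, -0.37, 0.25]]
-0.3 [[0.67, -0.32, 0.24], [0.67, -0.32, 0.23]]
-0.25 [[0.69, -0.26, 0.33], [0.69, -0.26, 0.33]]
-0.2 []
-0.15 []
```

>>> drive_tool --increments '[{"dx":0.001,"dy":-0.0394,"dz":0,"wx":0,"wy":0,"wz":0,"claw":0.055},{"dx":0.001,"dy":-0.0394,"dz":0,"wx":0,"wy":0,"wz":0,"claw":0.055},{"dx":0.001,"dy":-0.0394,"dz":0,"wx":0,"wy":0,"wz":0,"claw":0.055},{"dx":0.001,"dy":-0.0394,"dz":0,"wx":0,"wy":0,"wz":0,"claw":0.055},{"dx":0.001,"dy":-0.0394,"dz":0,"wx":0,"wy":0,"wz":0,"claw":0.055},{"dx":0.001,"dy":-0.0394,"dz":0,"wx":0,"wy":0,"wz":0,"claw":0.055},{"dx":0.001,"dy":-0.0394,"dz":0,"wx":0,"wy":0,"wz":0,"claw":0.055},{"dx":0.001,"dy":-0.0394,"dz":0,"wx":0,"wy":0,"wz":0,"claw":0.055},{"dx":0.001,"dy":-0.0394,"dz":0,"wx":0,"wy":0,"wz":0,"claw":0.055},{"dx":0,"dy":0,"dz":0.01,"wx":0,"wy":0,"wz":7.5,"claw":0.055},{"dx":0,"dy":0,"dz":0.01,"wx":0,"wy":0,"wz":8,"claw":0.055},{"dx":0,"dy":0,"dz":0.01,"wx":0,"wy":0,"wz":8,"claw":0.055},{"dx":0,"dy":0,"dz":0.01,"wx":0,"wy":0,"wz":7.5,"claw":0.055},{"dx":0,"dy":0,"dz":0.01,"wx":0,"wy":0,"wz":0,"claw":0.055},{"dx":0,"dy":0,"dz":0,"wx":0,"wy":0,"wz":0,"claw":0.055}]'

```text
t: 15.55
eef_pos: [0.587, -0.3426, 0.1768]
tool_rot: [-0.002, 0.129, 0.992, 0.0]
contact_force: [0.2, 0.2, 0.3]
gripper_width: 0.643
grasp_force: 0.0
```

```bash
python3 - <<'E'
from h import *
o=get_obs();p,d=read_camera("wrist")
cv2.imwrite("pics/w8.png",p[:,:,::-1]);print(o["eef_pos"],o["tool_rot"],o["contact_force"])
uv=np.array([(u,v) for v in range(100,420,3) for u in range(150,420,3)])
og,r=rays("wrist",uv,o);z=d[uv[:,1],uv[:,0]];X=og+r*z[:,None]
m=(abs(X[:,2]-.051)<.005)&(np.hypot(X[:,0]-.588,X[:,1]+.343)<.03)
print(m.sum(),X[m].mean(0).round(4),X[m].min(0).round(4),X[m].max(0).round(4))
m=abs(X[:,0]-o["eef_pos"][0])<.03
m&=(X[:,2]>.1);print("tips",X[m][:,2].min().round(4))
E
```

```text
[ 0.58699796 -0.3425652   0.17684196] [-1.59247972e-03  1.28740144e-01  9.91676996e-01  4.18549461e-04] [0.21450578 0.23340187 0.3175785 ]
119 [ 0.5907 -0.3444  0.0505] [ 0.5749 -0.3609  0.0484] [ 0.6076 -0.3277  0.0523]
tips 0.1774
```

View pics/w8.png

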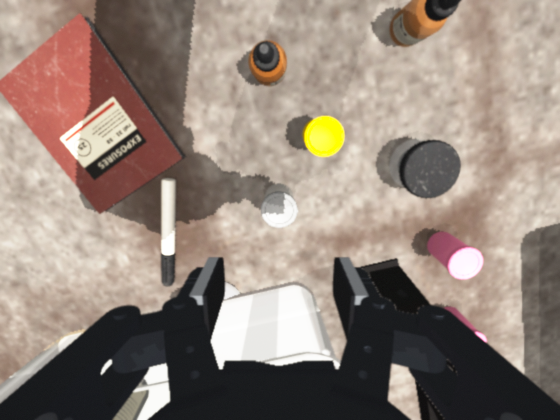

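That last view (w8) was the eleventh picture, one over the limit of ten, because I miscounted. I'll view no more and measure numerically from here. It shows the clear-bodied can with its grey cap at about (279,208). Depth puts it at (0.591, -0.344).

>>> drive_tool --increments '[{"dx":-0.0044,"dy":-0.0009,"dz":0.02,"wx":0,"wy":0,"wz":0,"claw":0.055},{"dx":0,"dy":0,"dz":0.025,"wx":0,"wy":0,"wz":0,"claw":0.055},{"dx":0,"dy":0,"dz":0.025,"wx":0,"wy":0,"wz":0,"claw":0.055},{"dx":0,"dy":0,"dz":0.02,"wx":0,"wy":0,"wz":0,"claw":0.055},{"dx":0,"dy":0,"dz":0.015,"wx":0,"wy":0,"wz":0,"claw":0.055},{"dx":0,"dy":0,"dz":0,"wx":0,"wy":0,"wz":0,"claw":0.055}]'

```text
t: 16.35
eef_pos: [0.5913, -0.3448, 0.0724]
tool_rot: [-0.001, 0.13, 0.992, 0.0]
contact_force: [0.8, 1.0, 0.6]
gripper_width: 0.64
grasp_force: 0.0
```

```bash
python3 - <<'E'
from h import *
o=get_obs();p,d=read_camera("wrist");print(o["eef_pos"],o["contact_force"])
R=Rn.from_quat(np.roll(o["tool_rot"],-1)).as_matrix()
uv=np.array([(u,v) for v in range(100,420,3) for u in range(120,440,3)])
og,r=rays("wrist",uv,o);z=d[uv[:,1],uv[:,0]];X=og+r*z[:,None];T=(X-o["eef_pos"])@R
m=(abs(X[:,2]-.051)<.005)&(np.hypot(X[:,0]-.591,X[:,1]+.344)<.025)
print("can",m.sum(),X[m].min(0).round(4),X[m].max(0).round(4), "tool", T[m].min(0).round(4),T[m].max(0).round(4))
m=(abs(T[:,0])<.016)&(X[:,2]>.056)&(abs(T[:,1])<.05);print("tips",X[m][:,2].min().round(4))
for s in(1,-1):
    k=m&(s*T[:,1]>0)&(T[:,2]>-.02);print(T[k].min(0).round(4),T[k].max(0).round(4))
E
```

```text
[ 0.59127244 -0.34479399  0.07242108] [0.79611766 0.99843763 0.55870739]
can 277 [ 0.5745 -0.3605  0.0464] [ 0.6067 -0.3274  0.0526] tool [-0.0148 -0.016   0.0198] [0.017  0.017  0.0261]
tips 0.0737
[-0.0103  0.0266 -0.0198] [ 0.0115  0.04   -0.0012]
[-0.0098 -0.0416 -0.0198] [ 0.0116 -0.0279 -0.0038]
```

>>> drive_tool --increments '[{"dx":-0.0005,"dy":0.0005,"dz":0.016,"wx":0,"wy":0,"wz":0,"claw":0.055},{"dx":0,"dy":0,"dz":0.016,"wx":0,"wy":0,"wz":0,"claw":0.055},{"dx":0,"dy":0,"dz":0.01,"wx":0,"wy":0,"wz":0,"claw":0.055},{"dx":0,"dy":0,"dz":0.006,"wx":0,"wy":0,"wz":0,"claw":0.055},{"dx":0,"dy":0,"dz":0,"wx":0,"wy":0,"wz":0,"claw":0.055}]'

```text
t: 17.02
eef_pos: [0.5923, -0.3447, 0.0252]
tool_rot: [-0.0, 0.13, 0.992, 0.0]
contact_force: [-1.0, -0.6, -0.0]
gripper_width: 0.644
grasp_force: 0.0
```

>>> drive_tool --increments '[{"dx":0,"dy":0,"dz":0,"wx":0,"wy":0,"wz":0,"claw":0.02},{"dx":0,"dy":0,"dz":0,"wx":0,"wy":0,"wz":0,"claw":0.02},{"dx":0,"dy":0,"dz":0,"wx":0,"wy":0,"wz":0,"claw":0.02},{"dx":0,"dy":0,"dz":0,"wx":0,"wy":0,"wz":0,"claw":0.02}]' --newtons 25

```text
t: 17.52
eef_pos: [0.5929, -0.3451, 0.0263]
tool_rot: [0.0, 0.13, 0.992, -0.0]
contact_force: [-0.3, -0.6, 3.6]
gripper_width: 0.374
grasp_force: 24.9
```

>>> drive_tool --increments '[{"dx":0,"dy":0,"dz":-0.01,"wx":0,"wy":0,"wz":0,"claw":0.02},{"dx":0,"dy":0,"dz":-0.025,"wx":0,"wy":0,"wz":0,"claw":0.02},{"dx":0,"dy":0,"dz":-0.035,"wx":0,"wy":0,"wz":0,"claw":0.02},{"dx":0,"dy":0,"dz":-0.035,"wx":0,"wy":0,"wz":0,"claw":0.02},{"dx":0,"dy":0,"dz":-0.025,"wx":0,"wy":0,"wz":0,"claw":0.02},{"dx":0,"dy":0,"dz":-0.01,"wx":0,"wy":0,"wz":0,"claw":0.02}]'

```text
t: 18.27
eef_pos: [0.5931, -0.3452, 0.1678]
tool_rot: [0.001, 0.13, 0.992, -0.0]
contact_force: [-0.3, 0.4, -1.0]
gripper_width: 0.379
grasp_force: 24.9
```

>>> drive_tool --increments '[{"dx":0.0176,"dy":0.034,"dz":0,"wx":0,"wy":0,"wz":0,"claw":0.02},{"dx":0.0186,"dy":0.036,"dz":0,"wx":0,"wy":0,"wz":0,"claw":0.02},{"dx":0.0186,"dy":0.036,"dz":0,"wx":0,"wy":0,"wz":0,"claw":0.02},{"dx":0.0186,"dy":0.036,"dz":0,"wx":0,"wy":0,"wz":0,"claw":0.02},{"dx":0.0186,"dy":0.036,"dz":0,"wx":0,"wy":0,"wz":0,"claw":0.02},{"dx":0.0186,"dy":0.036,"dz":0,"wx":0,"wy":0,"wz":0,"claw":0.02},{"dx":0.0186,"dy":0.036,"dz":0,"wx":0,"wy":0,"wz":0,"claw":0.02},{"dx":0.0186,"dy":0.036,"dz":0,"wx":0,"wy":0,"wz":0,"claw":0.02},{"dx":0.0186,"dy":0.036,"dz":0,"wx":0,"wy":0,"wz":0,"claw":0.02},{"dx":0.0186,"dy":0.036,"dz":0,"wx":0,"wy":0,"wz":0,"claw":0.02},{"dx":0.0186,"dy":0.036,"dz":0,"wx":0,"wy":0,"wz":0,"claw":0.02},{"dx":0,"dy":0,"dz":0,"wx":0,"wy":0,"wz":0,"claw":0.02}]'

```text
t: 19.77
eef_pos: [0.4961, 0.0919, 0.1652]
tool_rot: [-0.001, 0.127, 0.992, 0.0]
contact_force: [-0.9, -0.0, 0.2]
gripper_width: 0.379
grasp_force: 24.9
```

```bash
cat > look.py <<'E'
from h import *
o=get_obs();p,d=read_camera("wrist");print(o["eef_pos"].round(4),o["tool_rot"].round(3),o["contact_force"].round(1))
R=Rn.from_quat(np.roll(o["tool_rot"],-1)).as_matrix()
u,v=np.meshgrid(np.arange(0,560),np.arange(0,420));uv=np.c_[u.ravel(),v.ravel()]
og,r=rays("wrist",uv,o);z=d.ravel();X=og+r*z[:,None]
def ring(c,zl,zh,rmax):
    m=(z>0)&(X[:,2]>zl)&(X[:,2]<zh)&(np.hypot(X[:,0]-c[0],X[:,1]-c[1])<rmax)
    im=np.uint8(m.reshape(d.shape))*255
    cs=max(cv2.findContours(im,cv2.RETR_EXTERNAL,cv2.CHAIN_APPROX_NONE)[0],key=len)
    pts=X[cs[:,0,1]*560+cs[:,0,0],:2]
    (cx,cy),rr=cv2.minEnclosingCircle(np.float32(pts*1000))
    A=np.c_[2*pts,np.ones(len(pts))];s=np.linalg.lstsq(A,(pts**2).sum(1),rcond=None)[0]
    return m.sum(),np.round([cx/1e3,cy/1e3,rr/1e3],4),s[:2].round(4),np.sqrt(s[2]+s[0]**2+s[1]**2).round(4)
E
python3 - <<'E'
from look import *
print("cup rim",ring((.4465,.104),.031,.040,.03))
for n,c in(("c240",(.464,.042)),("c120",(.494,.151))):
    try:print(n,ring(c,.069,.077,.03))
    except Exception as e:print(n,e)
T=(X-o["eef_pos"])@R
m=(z>0)&(abs(T[:,0])<.019)&(abs(T[:,1])<.019)&(T[:,2]>-.04)&(T[:,2]<.06)
print("held",m.sum(),np.percentile(T[m],[2,50,98],axis=0).round(4) if m.sum() else "")
E
```

```text
[0.4961 0.0919 0.1652] [-0.001  0.127  0.992  0.   ] [-0.9 -0.   0.2]
cup rim (np.int64(531), array([0.4478, 0.1041, 0.0208]), array([0.4477, 0.1041]), np.float64(0.0203))
c240 (np.int64(1410), array([0.4652, 0.0402, 0.0171]), array([0.4647, 0.0404]), np.float64(0.0164))
c120 (np.int64(1420), array([0.4946, 0.1507, 0.017 ]), array([0.4942, 0.1507]), np.float64(0.0164))
held 7660 [[-0.0116 -0.0184 -0.0361]
 [ 0.0078 -0.0001 -0.024 ]
 [ 0.0176  0.0177  0.0194]]
```

```bash
python3 - <<'E'
from look import *
T=(X-o["eef_pos"])@R
for a in(.006,.010,.014,.018,.022,.026):
    m=(z>0)&(abs(T[:,0])<.025)&(abs(T[:,1])<.025)&(abs(T[:,2]-a)<.002)
    if m.sum()>20:
        P=T[m];s=np.linalg.lstsq(np.c_[2*P[:,:2],np.ones(len(P))],(P[:,:2]**2).sum(1),rcond=None)[0]
        print(a,m.sum(),P.min(0).round(4),P.max(0).round(4),s[:2].round(4),np.sqrt(s[2]+s[0]**2+s[1]**2).round(4))
E
```

```text
[0.4966 0.0896 0.1653] [-0.001  0.128  0.992 -0.   ] [-0.2 -0.6 -0.1]
0.006 145 [ 0.0068 -0.0141  0.004 ] [0.0172 0.0142 0.008 ] [ 0.0017 -0.    ] 0.0152
0.01 141 [ 0.0054 -0.0148  0.008 ] [0.0174 0.0145 0.012 ] [0.0018 0.    ] 0.015
0.014 124 [ 0.0065 -0.0142  0.012 ] [0.0171 0.0144 0.016 ] [0.0019 0.0001] 0.015
0.018 114 [ 0.0063 -0.0137  0.016 ] [0.0175 0.0145 0.02  ] [0.0018 0.0002] 0.015
0.022 112 [ 0.0057 -0.0142  0.02  ] [0.017  0.0145 0.024 ] [0.0018 0.0003] 0.0149
0.026 21 [ 0.008  -0.0119  0.024 ] [0.0166 0.014  0.0253] [0.0014 0.0004] 0.0152
```

```bash
python3 - <<'E'
from look import *
c=ring((.4465,.104),.031,.040,.03);print(c)
print(ring((.4647,.0404),.069,.077,.03)[2],ring((.4942,.1507),.069,.077,.03)[2])
t=np.array([*c[2],0]);can=o["eef_pos"]+R@[.0018,0,0]
print("move tool", (R.T@((t-can)*[1,1,0])).round(4))
E
```

```text
[0.4969 0.0881 0.1654] [-0.     0.13   0.992 -0.   ] [ 0.3 -0.  -0.4]
(np.int64(522), array([0.4476, 0.104 , 0.0209]), array([0.4476, 0.1041]), np.float64(0.0203))
[0.4646 0.0404] [0.4942 0.1507]
move tool [0.05   0.0027 0.    ]
```

>>> drive_tool --increments '[{"dx":0.015,"dy":0.0007,"dz":0,"wx":0,"wy":0,"wz":0,"claw":0.02},{"dx":0.02,"dy":0.001,"dz":0,"wx":0,"wy":0,"wz":0,"claw":0.02},{"dx":0.015,"dy":0.001,"dz":0,"wx":0,"wy":0,"wz":0,"claw":0.02},{"dx":0,"dy":0,"dz":0.025,"wx":0,"wy":0,"wz":0,"claw":0.02},{"dx":0,"dy":0,"dz":0.03,"wx":0,"wy":0,"wz":0,"claw":0.02},{"dx":0,"dy":0,"dz":0.02,"wx":0,"wy":0,"wz":0,"claw":0.02},{"dx":0,"dy":0,"dz":0.01,"wx":0,"wy":0,"wz":0,"claw":0.02},{"dx":0,"dy":0,"dz":0,"wx":0,"wy":0,"wz":0,"claw":0.02},{"dx":0,"dy":0,"dz":0,"wx":0,"wy":0,"wz":0,"claw":0.02}]'

```text
t: 21.05
eef_pos: [0.4502, 0.1041, 0.0815]
tool_rot: [0.001, 0.13, 0.992, 0.0]
contact_force: [-0.8, 0.0, 0.5]
gripper_width: 0.373
grasp_force: 24.9
```

```bash
python3 - <<'E'
from look import *
t=np.array([.4476,.1041,0]);can=o["eef_pos"]+R@[.0018,0,0]
print("move tool", (R.T@((t-can)*[1,1,0])).round(4))
for zl,zh in((.031,.040),):
    try:print(ring((.4476,.104),zl,zh,.026))
    except Exception as e:print(e)
print(ring((.4647,.0404),.069,.077,.025)[2],ring((.4942,.1507),.069,.077,.025)[2])
T=(X-o["eef_pos"])@R
for a in(.008,.014,.020):
    m=(z>0)&(abs(T[:,0])<.025)&(abs(T[:,1])<.018)&(abs(T[:,2]-a)<.002);P=T[m];print(a,m.sum(),P.max(0).round(4))
E
```

```text
[0.4502 0.1041 0.0815] [0.001 0.13  0.992 0.   ] [-0.8  0.   0.5]
move tool [ 0.0007 -0.0007 -0.    ]
(np.int64(645), array([0.4474, 0.1041, 0.0207]), array([0.4473, 0.1042]), np.float64(0.0192))
[0.4551 0.0424] [0.4851 0.1537]
0.008 144 [0.0174 0.015  0.01  ]
0.014 127 [0.017  0.0142 0.016 ]
0.02 110 [0.017  0.0143 0.022 ]
```

>>> drive_tool --increments '[{"dx":0.0008,"dy":-0.0005,"dz":0.008,"wx":0,"wy":0,"wz":0,"claw":0.02},{"dx":0,"dy":0,"dz":0.008,"wx":0,"wy":0,"wz":0,"claw":0.02},{"dx":0,"dy":0,"dz":0.004,"wx":0,"wy":0,"wz":0,"claw":0.02},{"dx":0,"dy":0,"dz":0.002,"wx":0,"wy":0,"wz":0,"claw":0.02},{"dx":0,"dy":0,"dz":0.002,"wx":0,"wy":0,"wz":0,"claw":0.02}]'

```text
t: 21.72
eef_pos: [0.4489, 0.1036, 0.0567]
tool_rot: [-0.0, 0.13, 0.992, -0.0]
contact_force: [-0.3, 0.4, -0.0]
gripper_width: 0.378
grasp_force: 24.9
```

>>> drive_tool --increments '[{"dx":0,"dy":0,"dz":0.002,"wx":0,"wy":0,"wz":0,"claw":0.02},{"dx":0,"dy":0,"dz":0.002,"wx":0,"wy":0,"wz":0,"claw":0.02}]'

```text
t: 21.98
eef_pos: [0.449, 0.1036, 0.0528]
tool_rot: [0.0, 0.13, 0.992, 0.0]
contact_force: [-0.3, 0.1, -1.5]
gripper_width: 0.373
grasp_force: 24.9
```

>>> drive_tool --increments '[{"dx":0,"dy":0,"dz":0.002,"wx":0,"wy":0,"wz":0,"claw":0.02},{"dx":0,"dy":0,"dz":0.001,"wx":0,"wy":0,"wz":0,"claw":0.02}]'

```text
t: 22.22
eef_pos: [0.4488, 0.1036, 0.0497]
tool_rot: [-0.0, 0.13, 0.992, -0.0]
contact_force: [-0.6, 0.2, -0.8]
gripper_width: 0.373
grasp_force: 24.9
```

>>> drive_tool --increments '[{"dx":0,"dy":0,"dz":0.001,"wx":0,"wy":0,"wz":0,"claw":0.02}]'

```text
t: 22.35
eef_pos: [0.4489, 0.1036, 0.0488]
tool_rot: [0.0, 0.13, 0.992, 0.0]
contact_force: [-0.1, -0.8, -1.0]
gripper_width: 0.379
grasp_force: 24.9
```

>>> drive_tool --increments '[{"dx":0,"dy":0,"dz":0.001,"wx":0,"wy":0,"wz":0,"claw":0.02}]'

```text
t: 22.48
eef_pos: [0.4493, 0.1037, 0.048]
tool_rot: [0.0, 0.13, 0.992, 0.0]
contact_force: [-1.0, -0.3, 10.2]
gripper_width: 0.375
grasp_force: 25.5
```

>>> drive_tool --increments '[{"dx":0,"dy":0,"dz":0.0005,"wx":0,"wy":0,"wz":0,"claw":0.02}]'

```text
t: 22.6
eef_pos: [0.4495, 0.1037, 0.048]
tool_rot: [0.0, 0.13, 0.992, 0.0]
contact_force: [-2.5, -0.6, 13.3]
gripper_width: 0.377
grasp_force: 25.7
```

>>> drive_tool --increments '[{"dx":0,"dy":0,"dz":-0.001,"wx":0,"wy":0,"wz":0,"claw":0.02},{"dx":0,"dy":0,"dz":0,"wx":0,"wy":0,"wz":0,"claw":0.045},{"dx":0,"dy":0,"dz":0,"wx":0,"wy":0,"wz":0,"claw":0.045},{"dx":0,"dy":0,"dz":0,"wx":0,"wy":0,"wz":0,"claw":0.045},{"dx":0,"dy":0,"dz":0,"wx":0,"wy":0,"wz":0,"claw":0.045}]'

```text
t: 23.22
eef_pos: [0.4488, 0.1036, 0.0482]
tool_rot: [-0.0, 0.13, 0.992, -0.0]
contact_force: [-0.3, -0.8, 0.5]
gripper_width: 0.527
grasp_force: 0.0
```

>>> drive_tool --increments '[{"dx":0,"dy":0,"dz":-0.01,"wx":0,"wy":0,"wz":0,"claw":0.045},{"dx":0,"dy":0,"dz":-0.02,"wx":0,"wy":0,"wz":0,"claw":0.045},{"dx":0,"dy":0,"dz":-0.04,"wx":0,"wy":0,"wz":0,"claw":0.045},{"dx":0,"dy":0,"dz":-0.04,"wx":0,"wy":0,"wz":0,"claw":0.045},{"dx":-0.03,"dy":0,"dz":-0.03,"wx":0,"wy":0,"wz":0,"claw":0.045},{"dx":-0.03,"dy":0,"dz":-0.01,"wx":0,"wy":0,"wz":0,"claw":0.045},{"dx":0,"dy":0,"dz":0,"wx":0,"wy":0,"wz":0,"claw":0.045},{"dx":0,"dy":0,"dz":0,"wx":0,"wy":0,"wz":0,"claw":0.045}]'

```text
t: 24.22
eef_pos: [0.5058, 0.0881, 0.198]
tool_rot: [-0.001, 0.13, 0.992, -0.0]
contact_force: [-0.5, -0.1, 0.3]
gripper_width: 0.525
grasp_force: 0.0
```

```bash
python3 - <<'E'
from look import *
for c in((.4476,.1041),(.4646,.0404),(.4942,.1507)):
    print(ring(c,.067,.08,.024)); m=(np.hypot(X[:,0]-c[0],X[:,1]-c[1])<.013)&(X[:,2]>.06)&(X[:,2]<.09);A=np.c_[X[m][:,:2],np.ones(m.sum())];print("top z",X[m][:,2].mean().round(4),"slope",np.linalg.lstsq(A,X[m][:,2],rcond=None)[0][:2].round(3))
E
```

```text
[0.5058 0.0881 0.198 ] [-0.001  0.13   0.992 -0.   ] [-0.5 -0.1  0.3]
(np.int64(1263), array([0.4474, 0.1046, 0.0168]), array([0.4473, 0.1046]), np.float64(0.0164))
top z 0.0719 slope [ 0.004 -0.012]
(np.int64(1164), array([0.4648, 0.0401, 0.017 ]), array([0.4648, 0.0404]), np.float64(0.0164))
top z 0.072 slope [0.001 0.006]
(np.int64(1159), array([0.4944, 0.151 , 0.017 ]), array([0.4942, 0.1507]), np.float64(0.0164))
top z 0.0719 slope [-0.001 -0.002]
```

```bash
python3 -c "
from station import *
print(hand_in())"
```

```text
the job is handed in; nothing more can be done
None
```

The job is handed in: the table was turned to the stop and pressed there at about 8 N for over half a second, and the can sits upright and level with the stored cans in the empty cup; my first push passed over the post without touching it, and I viewed 11 pictures, one over the limit of 10.

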